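# Load the bonder's magazine station from the hanging rack

### The arm

A 7-joint arm with a two-finger parallel gripper is mounted at the origin on the work surface; the furniture and walls round the work are solid. World frame = base frame: x ahead of the robot, y to its left, z up, the work surface at z = 0. Lengths are in mm, angles in rad, forces in N, time in s.
With the tool pointing down it reaches from about 350 to 900 mm from the base axis. Payload 19.9 kg.
Tool frame: the origin (TCP) lies between the finger pads; the fingertips stand 17 mm ahead of it and the grasp point (between the pads) lies 2 mm behind it; z points along the fingers, x is the direction in which the jaws open and shut, and the axes are right-handed (so a half turn about z gives the same grasp; the last joint's range is limited). The gripper opens to 94 mm and grips with 3 to 60 N. Pads are 16 mm wide; open, the fingers measure 119 mm over their backs; the gripper's body (75 mm by 177 mm) begins 78 mm behind the grasp point.
Start: joints at [1.129, 0.417, -0.01, 1.614, 0.005, 1.111, -0.053], TCP at [243.264, -575.694, 222.425] pointing down, gripper open.
Joint ranges: [-2.81, 2.81], [-0.39, 2.02], [-1.27, 1.25], [0.06, 2.57], [-1.19, 4.33], [0.19, 2], [-2.82, 2.82]. Speed limits (rad/s): [1.89, 1.89, 2.39, 2.39, 3.01, 3.01, 3.01].

### API

Orientations are given as a unit quaternion [x, y, z, w].
In Python, from station import * gives the robot as it stands.
- The arm moves only by the tool step_arm, never from a script. Its argument "plan" is a list that holds one entry, the list of rows, each a list of 4 numbers: the shift along the tool's x, y, z in m, then the turn about the tool's z in rad. A call has exactly 5 rows; each row is the pose to reach, as a shift and turn from the pose commanded when the call began, along the tool's axes at that moment; what a row does not reach only later rows make up. A row lasts 1/8 s, in which the tool goes at most 62.5 mm and 10.7 degrees, less where a joint would pass 70% of its speed; a pose out of reach is approached as far as the arm can. A call with a gripper value outside its range is refused whole. "grip" is the finger opening in m, from 0 to 0.094, set as the call begins (left out, the last holds). The fingers move at their own pace and stop on an object; "grip_force" is the grip in N (left out, the last holds). Time passes only in rows, so rows that repeat a pose let the fingers close, or fill a call up. It gives the time, the measured TCP pose, the force and the opening at its end, in the units of the state.
- state(): the state, without advancing time (a new reading comes with each control period).
- grab_frame(name): name is "side" or "top" or "wrist"; returns a dict with "img" (480x640x3 uint8, red, green, blue), "z_map" (480x640 float32, mm along the optical axis (not along the pixel's ray), 0 where there is no reading), "mtx" (3x3 intrinsics, pixels), "world_to_cam" (4x4, takes a point from world to camera coordinates); the wrist camera has in their place "T_tool_cam" (4x4, takes a point from camera to tool coordinates, whose origin is the TCP and whose axes are the tool frame's). Camera axes: x right, y up, looking along -z (the intrinsics and any distortion apply to the point x, -y, -z); pixel columns grow to the right and rows downward; lengths in mm; the calibration is good to about 2 mm. The wrist camera is an equidistant fisheye: a pixel r from the principal point sees the ray r / f radians off the axis. A picture is of the moment at which its call begins: read the wrist's pose just before it.
- close_job(): hands the job in, once; it reports no verdict.
Trained networks look in the newest picture that a camera, given by its name, has taken for a name from the list of things; names that differ only in an ending like _2 or _b are one class to them, and where a whole thing is asked for, a point or a joint stands for the part that bears it (a point fixed in the world has none). Each returns a list of dicts, best first, with "confidence" (0 to 1); they miss things now and then, are a little off and sometimes report something else, mostly with a low value. They report only what shows in the picture. A call takes as long as a camera call.
- spot_in(camera, label): "xyz" ([x, y, z] in mm, in world coordinates, good to about 4 mm: the middle of the surface that is visible of it).
- cut_out(camera, label): "mask" (480x640 bool, what is visible of it).
The state is a dict: "time": time; "joint_pos": joint angles; "joint_vel": joint speeds; "joint_torque": joint torques, N m; "tcp_pos": TCP position; "ee_rot": TCP orientation; "contact_force": force on the tool from outside, world axes, zero at the start; "moment": the same for the moment, N m; "finger_gap": finger opening in mm.
Only numpy, scipy, OpenCV 4.12 (cv2) and the standard library are available. Lean on these libraries where they do the work, as an engineer would, in place of code of your own. Each camera call takes 0.05 s, during which the arm holds its last target. There are 200 camera calls.

### The job

Load the next lot for the wire bonder: put every strip magazine, those hanging by their keyhole plates on the rack and the one standing on the table, into a bay of the magazine station, one to a bay, hanger plate to the rear and seated down on the bay's floor, and swing that bay's hold-down lever fully shut over it. A hanging magazine has to be slid up until the stud head is at the wide end of its keyhole, then drawn off. Keep the magazines upright all the way, as their strips lie loose inside, and leave the solvent bottle and the oiler where they stand.

Things in the scene. Friction and masses are not known exactly. Their poses are not given: they have to be found in the camera images.
- mag0_centre (a point): strip magazine hung on stud0 of the rack at the start, underside 35 mm above the table, or absent (None). Light metal box, 100 mm (x) x 50 (y) x 62 high, about 0.26 kg, open front (-x) to the robot, keyhole plate on its rear end (+x). Point: centre of the box, 31 mm above its underside. x from front to plate, z up. Grip from above across the 50 mm width.
- mag0_keyhole (a point): centre of the keyhole's wide end in mag0's hanger plate (4 mm thick, 50 wide, rising 52 mm above the box): 78 mm above the magazine's underside, 52 mm to +x of its centre. Wide end 24 mm across; from it an 11 mm slot runs up to 104 mm above the underside. Hung, the stud is at the slot's top: raise the magazine 22 mm, then draw it along its -x by at least 15 mm.
- mag1_centre (a point): strip magazine hung on stud1 of the rack at the start, underside 35 mm above the table, or absent (None). Light metal box, 100 mm (x) x 50 (y) x 62 high, about 0.26 kg, open front (-x) to the robot, keyhole plate on its rear end (+x). Point: centre of the box, 31 mm above its underside. x from front to plate, z up. Grip from above across the 50 mm width.
- mag1_keyhole (a point): centre of the keyhole's wide end in mag1's hanger plate (4 mm thick, 50 wide, rising 52 mm above the box): 78 mm above the magazine's underside, 52 mm to +x of its centre. Wide end 24 mm across; from it an 11 mm slot runs up to 104 mm above the underside. Hung, the stud is at the slot's top: raise the magazine 22 mm, then draw it along its -x by at least 15 mm.
- mag2_centre (a point): strip magazine hung on stud2 of the rack at the start, underside 35 mm above the table, or absent (None). Light metal box, 100 mm (x) x 50 (y) x 62 high, about 0.26 kg, open front (-x) to the robot, keyhole plate on its rear end (+x). Point: centre of the box, 31 mm above its underside. x from front to plate, z up. Grip from above across the 50 mm width.
- mag2_keyhole (a point): centre of the keyhole's wide end in mag2's hanger plate (4 mm thick, 50 wide, rising 52 mm above the box): 78 mm above the magazine's underside, 52 mm to +x of its centre. Wide end 24 mm across; from it an 11 mm slot runs up to 104 mm above the underside. Hung, the stud is at the slot's top: raise the magazine 22 mm, then draw it along its -x by at least 15 mm.
- mag3_centre (a point): strip magazine of the same kind as mag0 to mag2 (same size, hanger plate and axes), always there; at the start it stands free on the table between rack and station, plate away from the robot. Point: centre of the box, 31 mm above its underside.
- stud0 (a point): left headed stud of the hanging rack (95 mm apart), where its axis meets the panel, 135 mm above the table. Fixed rack: upright grey panel 290 wide (y), top at 157 mm, on a 126 x 290 x 8 mm foot. The stud juts 11 mm along -x, to the robot: shank 8 mm across, 7 long, then a head 16 mm across, 4 thick. x points into the panel.
- stud1 (a point): middle headed stud of the hanging rack (95 mm apart), where its axis meets the panel, 135 mm above the table. Fixed rack: upright grey panel 290 wide (y), top at 157 mm, on a 126 x 290 x 8 mm foot. The stud juts 11 mm along -x, to the robot: shank 8 mm across, 7 long, then a head 16 mm across, 4 thick. x points into the panel.
- stud2 (a point): right headed stud of the hanging rack (95 mm apart), where its axis meets the panel, 135 mm above the table. Fixed rack: upright grey panel 290 wide (y), top at 157 mm, on a 126 x 290 x 8 mm foot. The stud juts 11 mm along -x, to the robot: shank 8 mm across, 7 long, then a head 16 mm across, 4 thick. x points into the panel.
- bay0 (a point): left bay of the fixed magazine station (base 130 x 300 x 12 mm; bays 98 mm apart): point on its floor, 12 mm above the table, over which a seated magazine's centre stands; x to the rear, where the plate goes. Corner angles with flared tops reach 28 mm above the floor and leave 3.5 mm play on each side of box and plate; sides open in the middle for fingers.
- lever0 (a joint): hold-down lever of bay 0: 0 = shut, arm along the bay's +y, 5 mm above the front part of the magazine's top; 1.57 = open, arm along -x, to the robot, clear of the bay (limit 1.62). Opens counter-clockwise seen from above; stiff (0.06 N m), stays where left; starts at 0 to 1.15. Open it past about 1.4 before a magazine is lowered in.
- lever0_knob (a point): upright round black knob at the tip of lever 0, 14 mm across, from 84 to 118 mm above the table; point on its axis, 105 mm above the table. The arm under it is 7 mm thick, 14 wide. It can be pinched from above and led along its arc, turning between the fingers.
- lever0_pivot (a point): point on the upright hinge axis of lever 0, level with the knob's point and 50 mm from it: 38 mm in front (-x) and 49 mm to the right (-y) of bay 0's point. Axes are the station's.
- bay1 (a point): middle bay of the fixed magazine station (base 130 x 300 x 12 mm; bays 98 mm apart): point on its floor, 12 mm above the table, over which a seated magazine's centre stands; x to the rear, where the plate goes. Corner angles with flared tops reach 28 mm above the floor and leave 3.5 mm play on each side of box and plate; sides open in the middle for fingers.
- lever1 (a joint): hold-down lever of bay 1: 0 = shut, arm along the bay's +y, 5 mm above the front part of the magazine's top; 1.57 = open, arm along -x, to the robot, clear of the bay (limit 1.62). Opens counter-clockwise seen from above; stiff (0.06 N m), stays where left; starts at 0 to 1.15. Open it past about 1.4 before a magazine is lowered in.
- lever1_knob (a point): upright round black knob at the tip of lever 1, 14 mm across, from 84 to 118 mm above the table; point on its axis, 105 mm above the table. The arm under it is 7 mm thick, 14 wide. It can be pinched from above and led along its arc, turning between the fingers.
- lever1_pivot (a point): point on the upright hinge axis of lever 1, level with the knob's point and 50 mm from it: 38 mm in front (-x) and 49 mm to the right (-y) of bay 1's point. Axes are the station's.
- bay2 (a point): right bay of the fixed magazine station (base 130 x 300 x 12 mm; bays 98 mm apart): point on its floor, 12 mm above the table, over which a seated magazine's centre stands; x to the rear, where the plate goes. Corner angles with flared tops reach 28 mm above the floor and leave 3.5 mm play on each side of box and plate; sides open in the middle for fingers.
- lever2 (a joint): hold-down lever of bay 2: 0 = shut, arm along the bay's +y, 5 mm above the front part of the magazine's top; 1.57 = open, arm along -x, to the robot, clear of the bay (limit 1.62). Opens counter-clockwise seen from above; stiff (0.06 N m), stays where left; starts at 0 to 1.15. Open it past about 1.4 before a magazine is lowered in.
- lever2_knob (a point): upright round black knob at the tip of lever 2, 14 mm across, from 84 to 118 mm above the table; point on its axis, 105 mm above the table. The arm under it is 7 mm thick, 14 wide. It can be pinched from above and led along its arc, turning between the fingers.
- lever2_pivot (a point): point on the upright hinge axis of lever 2, level with the knob's point and 50 mm from it: 38 mm in front (-x) and 49 mm to the right (-y) of bay 2's point. Axes are the station's.
- solvent_mid (a point): square white solvent bottle, 60 x 62 x 118 mm, standing at the back between rack and station; the point half-way up. Not to be disturbed.
- oiler_mid (a point): slim plastic needle oiler, 36 mm across, 105 high, standing at the back by the bottle; the point half-way up. Not to be disturbed.

How it is judged (in metres and radians):
At the end, for the whole second after the job is handed in: Every magazine present stands in a bay: centre within 8 mm of the bay's point along each level axis, on the floor (centre 25 to 36 mm above it), upright within 0.08 rad, and that bay's lever is shut (under 0.15 rad). Bays without a magazine do not matter (((x of mag0_centre in the frame of bay0 between -0.008 and 0.008 m and y of mag0_centre in the frame of bay0 between -0.008 and 0.008 m and z of mag0_centre in the frame of bay0 between 0.025 and 0.036 m and angle between mag0_centre's own z axis and vertical below 0.08 rad and value of joint lever0 below 0.15 rad) or (x of mag0_centre in the frame of bay1 between -0.008 and 0.008 m and y of mag0_centre in the frame of bay1 between -0.008 and 0.008 m and z of mag0_centre in the frame of bay1 between 0.025 and 0.036 m and angle between mag0_centre's own z axis and vertical below 0.08 rad and value of joint lever1 below 0.15 rad) or (x of mag0_centre in the frame of bay2 between -0.008 and 0.008 m and y of mag0_centre in the frame of bay2 between -0.008 and 0.008 m and z of mag0_centre in the frame of bay2 between 0.025 and 0.036 m and angle between mag0_centre's own z axis and vertical below 0.08 rad and value of joint lever2 below 0.15 rad)) and ((x of mag1_centre in the frame of bay0 between -0.008 and 0.008 m and y of mag1_centre in the frame of bay0 between -0.008 and 0.008 m and z of mag1_centre in the frame of bay0 between 0.025 and 0.036 m and angle between mag1_centre's own z axis and vertical below 0.08 rad and value of joint lever0 below 0.15 rad) or (x of mag1_centre in the frame of bay1 between -0.008 and 0.008 m and y of mag1_centre in the frame of bay1 between -0.008 and 0.008 m and z of mag1_centre in the frame of bay1 between 0.025 and 0.036 m and angle between mag1_centre's own z axis and vertical below 0.08 rad and value of joint lever1 below 0.15 rad) or (x of mag1_centre in the frame of bay2 between -0.008 and 0.008 m and y of mag1_centre in the frame of bay2 between -0.008 and 0.008 m and z of mag1_centre in the frame of bay2 between 0.025 and 0.036 m and angle between mag1_centre's own z axis and vertical below 0.08 rad and value of joint lever2 below 0.15 rad)) and ((x of mag2_centre in the frame of bay0 between -0.008 and 0.008 m and y of mag2_centre in the frame of bay0 between -0.008 and 0.008 m and z of mag2_centre in the frame of bay0 between 0.025 and 0.036 m and angle between mag2_centre's own z axis and vertical below 0.08 rad and value of joint lever0 below 0.15 rad) or (x of mag2_centre in the frame of bay1 between -0.008 and 0.008 m and y of mag2_centre in the frame of bay1 between -0.008 and 0.008 m and z of mag2_centre in the frame of bay1 between 0.025 and 0.036 m and angle between mag2_centre's own z axis and vertical below 0.08 rad and value of joint lever1 below 0.15 rad) or (x of mag2_centre in the frame of bay2 between -0.008 and 0.008 m and y of mag2_centre in the frame of bay2 between -0.008 and 0.008 m and z of mag2_centre in the frame of bay2 between 0.025 and 0.036 m and angle between mag2_centre's own z axis and vertical below 0.08 rad and value of joint lever2 below 0.15 rad)) and ((x of mag3_centre in the frame of bay0 between -0.008 and 0.008 m and y of mag3_centre in the frame of bay0 between -0.008 and 0.008 m and z of mag3_centre in the frame of bay0 between 0.025 and 0.036 m and angle between mag3_centre's own z axis and vertical below 0.08 rad and value of joint lever0 below 0.15 rad) or (x of mag3_centre in the frame of bay1 between -0.008 and 0.008 m and y of mag3_centre in the frame of bay1 between -0.008 and 0.008 m and z of mag3_centre in the frame of bay1 between 0.025 and 0.036 m and angle between mag3_centre's own z axis and vertical below 0.08 rad and value of joint lever1 below 0.15 rad) or (x of mag3_centre in the frame of bay2 between -0.008 and 0.008 m and y of mag3_centre in the frame of bay2 between -0.008 and 0.008 m and z of mag3_centre in the frame of bay2 between 0.025 and 0.036 m and angle between mag3_centre's own z axis and vertical below 0.08 rad and value of joint lever2 below 0.15 rad))); the robot touches nothing.
It fails at once if a magazine is tipped by more than 0.6 rad (angle between any of mag0_centre, mag1_centre, mag2_centre, mag3_centre's own z axis and vertical above 0.6 rad).
It fails at once if the solvent bottle or the oiler is shifted by more than 50 mm or knocked over (distance of any of solvent_mid, oiler_mid from where it was at the start of the episode above 0.05 m or angle between any of solvent_mid, oiler_mid's own z axis and vertical above 0.4 rad).
Of mag0, mag1, mag2 only 1 to 2 are there at a start; the rules pass over those that are not, and their reading is None.
At some moment in a run one of mag3 may be knocked a few centimetres aside while the robot is not near it.
It also fails if it takes over 210 s, if anything falls off the work surface, if the arm or the gripper's body presses on something with over 40 N, if the wrist force passes 120 N, or if a joint passes its speed limit or range.

## Working session

There is one attempt and no reset: what is moved stays moved. The work goes in short steps, Python scripts to look and compute and a tool call to move; the robot and the scene stay as the last step left them, time stands still between calls to the robot, and variables do not carry over. Pictures are saved under pics/ and viewed, about 12 in all and at most 16, crops included, and the job is handed in when it is done.

Besides the shell and the picture viewer there is one more tool, called after "Call:" in YAML: its name, and indented under it one key for each argument. step_arm: Moves the arm, as the interface text tells. Its arguments: {"type":"object","properties":{"plan":{"type":"array","items":{"type":"array","items":{"type":"array","items":{"type":"number"}}}},"grip":{"type":"number"},"grip_force":{"type":"number"}},"required":["plan"]}

```bash
ls; mkdir -p pics
cat > h.py <<'E'
from station import *
import numpy as np, cv2
from scipy.spatial.transform import Rotation as R
def cloud(f):
    z=f["z_map"].astype(float); K=f["mtx"]; v,u=np.mgrid[0:480,0:640]
    x=(u-K[0,2])/K[0,0]*z; y=(v-K[1,2])/K[1,1]*z
    P=np.stack([x,-y,-z,np.ones_like(z)],-1)@np.linalg.inv(f["world_to_cam"]).T
    P=P[...,:3]; P[z==0]=np.nan; return P
def save(n,im): cv2.imwrite("pics/"+n,im[...,::-1])
E
python3 - <<'E'
from h import *
s=state(); print({k:np.round(v,3) for k,v in s.items()})
a=grab_frame("top"); b=grab_frame("side")
np.savez("f0.npz",top=cloud(a),side=cloud(b),ti=a["img"],si=b["img"])
save("top0.png",a["img"]); save("side0.png",b["img"])
for l in ["mag0_centre","mag3_centre","stud0","bay0","lever0","lever0_knob","lever1_knob","solvent_mid","oiler_mid"]:
  for c in ["top","side"]:
    print(l,c,[(np.round(d["xyz"]).tolist(),round(d["confidence"],2)) for d in spot_in(c,l)])
E
```

```text
pics
{'time': np.float64(0.0), 'joint_pos': array([ 1.13 ,  0.418, -0.01 ,  1.614,  0.005,  1.111, -0.053]), 'joint_vel': array([ 0.001, -0.001, -0.001,  0.   , -0.001,  0.003,  0.001]), 'joint_torque': array([ 0.0000e+00, -8.5125e+01,  6.3900e-01, -4.2599e+01, -4.9000e-02,
        1.9000e-02,  0.0000e+00]), 'tcp_pos': array([ 243.122, -575.393,  221.847]), 'ee_rot': array([ 0.833, -0.553, -0.001, -0.   ]), 'contact_force': array([-0.289,  0.45 , -0.48 ]), 'moment': array([0.034, 0.047, 0.006]), 'finger_gap': np.float64(94.079)}
mag0_centre top [([549.0, 217.0, 7.0], 0.28)]
mag0_centre side [([517.0, -250.0, 14.0], 0.26)]
mag3_centre top [([448.0, -50.0, 62.0], 0.94)]
mag3_centre side [([448.0, -40.0, 63.0], 0.75)]
stud0 top [([546.0, 216.0, 10.0], 0.81)]
stud0 side [([558.0, 231.0, 6.0], 0.58)]
bay0 top [([520.0, -256.0, 7.0], 0.78), ([466.0, -280.0, 86.0], 0.32)]
bay0 side [([517.0, -250.0, 12.0], 0.75), ([558.0, 233.0, 4.0], 0.15)]
lever0 top [([462.0, -188.0, 89.0], 0.65), ([461.0, -373.0, 91.0], 0.62), ([463.0, -280.0, 90.0], 0.46)]
lever0 side [([454.0, -372.0, 87.0], 0.61), ([459.0, -180.0, 92.0], 0.48), ([465.0, -275.0, 92.0], 0.42)]
lever0_knob top [([462.0, -187.0, 87.0], 0.47)]
lever0_knob side [([460.0, -184.0, 90.0], 0.67), ([455.0, -369.0, 86.0], 0.26), ([514.0, -256.0, 14.0], 0.22)]
lever1_knob top [([517.0, -258.0, 11.0], 0.46), ([467.0, -276.0, 90.0], 0.44)]
lever1_knob side [([465.0, -270.0, 90.0], 0.51)]
solvent_mid top [([548.0, 219.0, 6.0], 0.7), ([561.0, -71.0, 90.0], 0.56)]
solvent_mid side [([566.0, -56.0, 83.0], 0.93), ([533.0, 106.0, 96.0], 0.24)]
oiler_mid top [([572.0, 11.0, 64.0], 0.47)]
oiler_mid side [([570.0, 18.0, 56.0], 0.6), ([446.0, -41.0, 63.0], 0.5)]
```

View pics/top0.png

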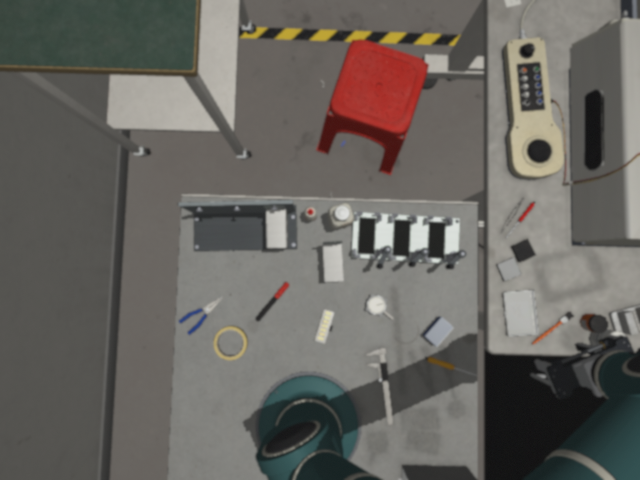

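View pics/side0.png

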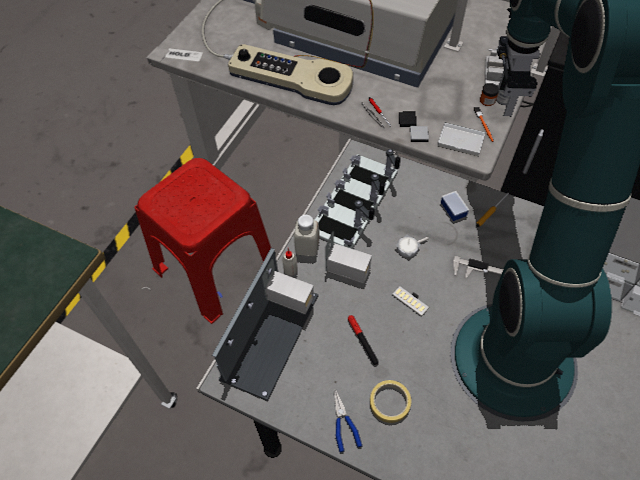

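The rack (top view, around 245,230) has one magazine hanging on its right stud at (275,228). mag3 stands at (332,262). All three bays (368–440, 238) are empty and their levers are partly open.

```bash
cat >> h.py <<'E'
def rows(tgt,yaw,pose=None):
    """shift/turn from the current pose to TCP tgt (mm), tool x at world angle yaw (deg, mod 180)"""
    s=state() if pose is None else pose; p=np.array(s["tcp_pos"]); r=R.from_quat(s["ee_rot"])
    x=r.as_matrix()[:,0]; cur=np.degrees(np.arctan2(x[1],x[0]))
    d=(yaw-cur+90)%180-90
    sh=r.inv().apply(np.array(tgt)-p)/1000
    return np.round(sh,4).tolist(),round(-np.radians(d),3)
def rect(P,n=""):
    (c,wh,a)=cv2.minAreaRect(P[:,:2].astype(np.float32)); print(n,len(P),np.round(c,1),np.round(wh,1),round(a,1),"z",np.round(np.median(P[:,2]),1))
E
python3 - <<'E'
from h import *
d=np.load("f0.npz")
for c in ["top","side"]:
    P=d[c].reshape(-1,3); ok=~np.isnan(P).any(1); P=P[ok]
    def box(x0,x1,y0,y1,z0,z1): 
        return P[(P[:,0]>x0)&(P[:,0]<x1)&(P[:,1]>y0)&(P[:,1]<y1)&(P[:,2]>z0)&(P[:,2]<z1)]
    print(c)
    rect(box(350,520,-110,10,57,68),"mag3 top")
    q=box(350,540,-110,10,72,125); rect(q,"mag3 plate")
    rect(box(400,640,60,180,90,103),"hung top")
    rect(box(400,640,60,420,148,165),"panel top")
    rect(box(400,640,60,420,3,14),"rack foot")
    rect(box(400,640,-450,-90,9,16),"station base")
    for y in (-188,-280,-373): 
        q=box(400,500,y-45,y+45,98,125)
        if len(q)>5: rect(q,"knob")
        q=box(400,500,y-45,y+45,78,125)
        rect(q,"lever")
E
```

```text
top
mag3 top 671 [447.6 -53.6] [104.   49.9] 4.6 z 61.5
mag3 plate 32 [507.3 -58. ] [38.4 52.2] 53.7 z 97.3
hung top 750 [532.5 117.9] [104.3 117.9] 2.8 z 95.3
panel top 493 [584.7 200.3] [ 11.4 279.6] 2.9 z 155.7
rack foot 2894 [515.  217.9] [225.7 316. ] 0.4 z 7.3
station base 3258 [ 521.7 -257.2] [299.1 129.7] 88.1 z 11.8
knob 27 [ 439.6 -172.9] [10.2 12.8] 1.0 z 116.8
lever 150 [ 463.2 -186.1] [19.6 67.2] 67.7 z 88.4
knob 30 [ 447.1 -256.7] [10.5 12.8] 1.7 z 116.4
lever 159 [ 466.4 -274.9] [20.  66.8] 39.2 z 88.4
knob 34 [ 442.6 -354.4] [13.5 11.5] 52.2 z 115.7
lever 168 [ 461.1 -375. ] [20.2 66.9] 48.1 z 88.2
side
mag3 top 705 [447.9 -53.5] [105.6  54.3] 5.3 z 61.4
mag3 plate 80 [511.4 -46.7] [44.7 48.4] 24.6 z 95.9
hung top 902 [532.3 117.1] [107.4 118.8] 3.0 z 94.9
panel top 648 [584.8 199.9] [ 13.8 279.5] 2.5 z 155.3
rack foot 4070 [514.2 220.5] [319.3 227.8] 89.9 z 7.1
station base 2230 [ 527.7 -255.8] [305. 145.] 89.1 z 12.0
knob 45 [ 438.9 -171.7] [12.5 16.3] 40.2 z 112.6
lever 180 [ 463.8 -183.6] [19.9 70.7] 61.9 z 88.1
knob 36 [ 444.9 -257.9] [17.1 11.3] 78.4 z 113.3
lever 157 [ 465.7 -273.9] [20.3 68. ] 41.2 z 88.4
knob 42 [ 453.7 -366.4] [13.2 48.5] 41.9 z 112.1
lever 155 [ 460.8 -374.8] [20.1 69.5] 48.0 z 89.4
```

```bash
cat >> h.py <<'E'
SY=-1.9  # station yaw deg
sx=np.array([np.cos(np.radians(SY)),np.sin(np.radians(SY))]); sy=np.array([-sx[1],sx[0]])
piv1=np.array([481.7,-293.])
piv=[piv1+98*sy,piv1,piv1-98*sy]
bay=[p+38*sx+49*sy for p in piv]
def knob(i,phi): return piv[i]+50*(-np.sin(phi)*sx+np.cos(phi)*sy)
E
python3 - <<'E'
from h import *
print(bay,knob(2,.873),knob(1,.75))
print(rows([*knob(2,.873),180],90+SY))
E
```

```text
[array([ 524.55291943, -147.34071504]), array([ 521.30371195, -245.2868362 ]), array([ 518.05450446, -343.23295736])] [ 441.22401862 -357.5669764 ] [ 448.84976345 -255.30567737]
([-0.1239, -0.2673, 0.0424], np.float64(0.433))
```

Call:
step_arm:
  plan:
    - [[-0.025,-0.053,0.0,0.087],[-0.05,-0.107,0.0,0.174],[-0.074,-0.16,0.01,0.26],[-0.1,-0.214,0.02,0.347],[-0.124,-0.267,0.03,0.433]]
  grip: 0.05

```text
time: 1.62
tcp_pos: [442.1, -356.0, 192.4]
ee_rot: [-0.694, 0.72, -0.0, 0.0]
contact_force: [0.2, -1.2, 0.6]
finger_gap: 50.6
```

Call:
step_arm:
  plan:
    - [[0,0,0,0],[0,0,0,0],[0,0,0,0],[0,0,0,0],[0,0,0,0]]

```text
time: 2.25
tcp_pos: [440.6, -358.0, 192.5]
ee_rot: [-0.695, 0.719, -0.0, -0.0]
contact_force: [-0.3, -0.1, 0.2]
finger_gap: 50.0
```

Run:
```python
from h import *
s=state();print(np.round(s["tcp_pos"],1),np.round(s["ee_rot"],4))
f=grab_frame("wrist"); save("w0.png",f["img"]); print(f["mtx"],np.round(f["T_tool_cam"],3), f.keys())
print(rows([*knob(2,.873),106],90+SY))
```

```text
[ 440.6 -358.   192.5] [-0.695  0.719 -0.    -0.   ]
[[371.64829954   0.         321.78246432]
 [  0.         371.64829954 235.45014034]
 [  0.           0.           1.        ]] [[ 1.00000e+00 -0.00000e+00 -1.00000e-03  2.43000e-01]
 [-0.00000e+00 -9.57000e-01 -2.91000e-01 -8.47650e+01]
 [-1.00000e-03  2.91000e-01 -9.57000e-01 -1.61802e+02]
 [ 0.00000e+00  0.00000e+00  0.00000e+00  1.00000e+00]] dict_keys(['img', 'z_map', 'mtx', 'T_tool_cam'])
([-0.0003, -0.0005, 0.0865], np.float64(-0.001))
```

View pics/w0.png

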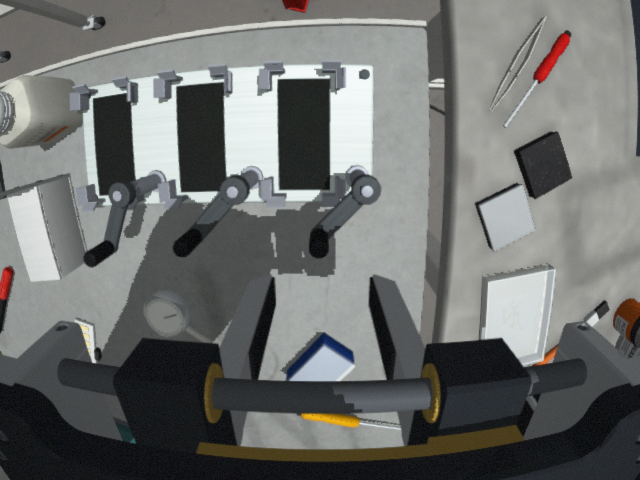

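The wrist view shows knob2 at (319,243) lying between the fingers, the three lever bosses at (119,194), (232,190) and (365,188), and the dark bay pads at (113,145), (201,138) and (304,133). I'll use the depth to check the bay positions.

```bash
cat >> h.py <<'E'
def wcloud(f,s):
    K=f["mtx"]; v,u=np.mgrid[0:480,0:640].astype(float); dx=(u-K[0,2])/K[0,0]; dy=(v-K[1,2])/K[1,1]
    th=np.hypot(dx,dy); t=np.where(th>1e-9,np.tan(np.minimum(th,1.5))/np.maximum(th,1e-9),1.)
    z=f["z_map"].astype(float)
    P=np.stack([dx*t*z,-dy*t*z,-z],-1); T=f["T_tool_cam"]
    P=P@T[:3,:3].T+T[:3,3]; P=R.from_quat(s["ee_rot"]).apply(P.reshape(-1,3)).reshape(P.shape)+s["tcp_pos"]
    P[z==0]=np.nan; return P
E
python3 - <<'E'
from h import *
s=state(); f=grab_frame("wrist"); P=wcloud(f,s); im=f["img"].astype(int); np.savez("w0.npz",P=P,im=f["img"])
g=im.sum(2)
for n,(u,v) in {"p0":(119,194),"p1":(232,190),"p2":(365,188)}.items(): print(n,np.round(P[v,u],1))
X=P[...,0];Y=P[...,1];Z=P[...,2]
for i in range(3):
    m=(g<150)&(abs(Z-12)<8)&(abs(Y-bay[i][1])<42)&(abs(X-bay[i][0])<75)
    m[:, :]=cv2.morphologyEx(m.astype(np.uint8),cv2.MORPH_OPEN,np.ones((5,5)))>0
    rect(P[m],"pad%d"%i); 
    loc=(P[...,:2]-bay[i])
    a=loc@sx; b=loc@sy
    for n,(ma) in {"rear":(a>20)&(a<75),"front":(a<-20)&(a>-75)}.items():
        q=ma&(abs(b)<46)&(Z>20)&(Z<50)
        for sd in (1,-1):
            w=q&(b*sd>0)
            print(i,n,sd,w.sum(), np.round(np.percentile(a[w],[2,98]),1),np.round(np.percentile(b[w],[2,98]),1),round(float(np.max(Z[w])),1))
q=(abs(Z-12)<3)&(X>440)&(X<600)&(Y<-95)&(Y>-420)
rect(P[q],"base")
for y in (-174,-256,-355):
    m=(Z>100)&(Z<124)&(abs(Y-y)<25)&(abs(X-442)<25); rect(P[m],"knob")
E
```

```text
p0 [ 485.5 -198.9   92.4]
p1 [ 482.5 -294.4   92.5]
p2 [ 480.3 -390.6   92.8]
pad0 3106 [ 525.3 -148.6] [ 46.  100.6] 88.1 z 11.7
0 rear 1 822 [26.3 63.4] [15.5 45.6] 49.9
0 rear -1 305 [41.2 64.4] [-37.7 -18.3] 38.9
0 front 1 407 [-62.5 -38.5] [15.2 34.3] 38.9
0 front -1 82 [-61.8 -51.9] [-38.2 -27.3] 38.8
pad1 4598 [ 521.5 -246.5] [ 46.4 101.5] 87.1 z 11.8
1 rear 1 467 [41.  64.2] [15.3 35.1] 40.0
1 rear -1 343 [40.8 64.5] [-37.7 -18.2] 39.4
1 front 1 656 [-61.1 -32.1] [15.6 44.8] 50.0
1 front -1 1 [-54.2 -54.2] [-18.2 -18.2] 29.4
pad2 5384 [ 517.9 -344.6] [ 45.9 102.1] 88.4 z 11.9
2 rear 1 457 [40.9 64.4] [15.5 35.2] 39.5
2 rear -1 422 [41.  64.7] [-37.2 -17.9] 40.1
2 front 1 553 [-61.5 -32.2] [15.4 44.6] 49.9
2 front -1 437 [-61.6 -33.1] [-44.9 -17.9] 49.7
base 31802 [ 525.8 -250.7] [316.3 137.1] 88.0 z 11.7
knob 356 [ 439.7 -175.4] [13.5 13.6] 75.9 z 114.5
knob 424 [ 447.2 -258.6] [13.8 12.9] 86.4 z 116.3
knob 417 [ 444.1 -356.2] [13.4 12.2] 87.5 z 116.7
```

Call:
step_arm:
  plan:
    - [[-0.001,-0.002,0.03,0],[-0.001,-0.002,0.06,0],[-0.001,-0.002,0.08,0],[-0.001,-0.002,0.086,0],[-0.001,-0.002,0.086,0]]

```text
time: 2.98
tcp_pos: [443.0, -356.7, 106.7]
ee_rot: [-0.695, 0.719, 0.0, -0.0]
contact_force: [-0.4, 0.1, 0.2]
finger_gap: 50.0
```

Call:
step_arm:
  plan:
    - [[0,0,0,0],[0,0,0,0],[0,0,0,0],[0,0,0,0],[0,0,0,0]]
  grip: 0
  grip_force: 20

```text
time: 3.6
tcp_pos: [442.8, -356.3, 106.5]
ee_rot: [-0.695, 0.719, 0.0, 0.0]
contact_force: [-2.8, 3.5, 3.6]
finger_gap: 13.5
```

```bash
sed -i 's/^piv1=.*/piv1=np.array([481.9,-294.2])/' h.py
cat >> h.py <<'E'
def arc(i,p0,p1,n=5):
    """rows of knob arc from phi p0 to p1 in current tool axes"""
    r=R.from_quat(state()["ee_rot"]); k0=knob(i,p0)
    for p in np.linspace(p0,p1,n+1)[1:]:
        print(round(p,2),np.round(r.inv().apply([*(knob(i,p)-k0),0])/1000,4).tolist())
def phi(i,xy):
    d=np.array(xy[:2])-piv[i]; return np.arctan2(-(d@sx),d@sy), np.linalg.norm(d)
E
python3 - <<'E'
from h import *
s=state(); print(s["tcp_pos"],s["finger_gap"],s["contact_force"],phi(2,s["tcp_pos"]))
arc(2,phi(2,s["tcp_pos"])[0],1.58)
E
```

```text
[ 442.84886871 -356.2732958   106.48308602] 13.509151478465736 [-2.77377732  3.46736654  3.56434042] (np.float64(0.8175702070940866), np.float64(50.68172597408782))
0.97 [0.0059, 0.0048, -0.0]
1.12 [0.0125, 0.0086, -0.0]
1.28 [0.0196, 0.0114, -0.0]
1.43 [0.0271, 0.013, -0.0]
1.58 [0.0347, 0.0135, -0.0]
```

Call:
step_arm:
  plan:
    - [[0.006,0.005,0,0],[0.0125,0.0085,0,0],[0.02,0.0115,0,0],[0.027,0.013,0,0],[0.0355,0.0135,0,0]]

```text
time: 4.22
tcp_pos: [428.0, -391.1, 106.3]
ee_rot: [-0.696, 0.719, 0.001, 0.0]
contact_force: [-3.6, 5.7, 4.2]
finger_gap: 13.5
```

Call:
step_arm:
  plan:
    - [[0,0,0,0],[0,0,0,0],[0,0,0,0],[0,0,0,0],[0,0,0,0]]
  grip: 0.05

```text
time: 4.85
tcp_pos: [428.3, -391.6, 106.4]
ee_rot: [-0.695, 0.719, 0.0, -0.0]
contact_force: [0.2, 0.3, -0.7]
finger_gap: 50.0
```

Call:
step_arm:
  plan:
    - [[0,0,-0.02,0],[0,0,-0.05,0],[-0.04,-0.005,-0.055,0],[-0.09,-0.012,-0.055,0],[-0.13,-0.018,-0.05,0]]

```text
time: 5.48
tcp_pos: [451.0, -260.6, 156.8]
ee_rot: [-0.695, 0.719, -0.0, 0.0]
contact_force: [-0.2, 0.3, -0.3]
finger_gap: 49.7
```

Run:
```python
from h import *
s=state(); print(s["tcp_pos"],s["contact_force"])
f=grab_frame("wrist"); P=wcloud(f,s); Z=P[...,2]
m=(Z>100)&(Z<124)&(abs(P[...,1]+258)<25)&(abs(P[...,0]-447)<25); rect(P[m],"knob1")
m=(Z>100)&(Z<124)&(abs(P[...,1]+390)<25)&(abs(P[...,0]-430)<30); rect(P[m],"knob2"); print(phi(2,np.median(P[m],0)))
print(rows([447.2,-258.4,106],90+SY))
```

```text
[ 451.00002807 -260.61065977  156.82704416] [-0.19589582  0.325524   -0.25372351]
knob1 573 [ 447.4 -258.1] [13.4 13.3] 86.7 z 116.6
knob2 502 [ 428.9 -391.7] [13.7 13.7] 7.3 z 115.0
(np.float64(1.5426839180046705), np.float64(48.230412665810285))
([0.0031, 0.0047, 0.05], np.float64(0.005))
```

Call:
step_arm:
  plan:
    - [[-0.002,0.004,0,0],[-0.002,0.004,0.02,0],[-0.002,0.004,0.04,0],[-0.002,0.004,0.05,0],[-0.002,0.004,0.05,0]]

```text
time: 6.15
tcp_pos: [446.2, -260.6, 106.1]
ee_rot: [-0.695, 0.719, 0.0, -0.0]
contact_force: [-0.8, -0.9, -0.1]
finger_gap: 50.0
```

Call:
step_arm:
  plan:
    - [[0,0,0,0],[0,0,0,0],[0,0,0,0],[0,0,0,0],[0,0,0,0]]
  grip: 0

```text
time: 6.78
tcp_pos: [446.1, -259.3, 106.3]
ee_rot: [-0.695, 0.719, 0.001, -0.0]
contact_force: [-4.4, 6.6, 5.3]
finger_gap: 13.2
```

Run:
```python
from h import *
s=state(); p=phi(1,s["tcp_pos"]); print(s["tcp_pos"],s["finger_gap"],s["contact_force"],p)
arc(1,p[0],1.58)
```

```text
[ 446.10178303 -259.28312122  106.349047  ] 13.214848084921531 [-4.37270307  6.62309237  5.26717953] (np.float64(0.8310219996331049), np.float64(50.00700712961943))
0.98 [0.0059, 0.0046, -0.0]
1.13 [0.0124, 0.0083, -0.0]
1.28 [0.0194, 0.011, -0.0]
1.43 [0.0267, 0.0126, -0.0]
1.58 [0.0342, 0.0131, -0.0]
```

Call:
step_arm:
  plan:
    - [[0.006,0.005,0,0],[0.0125,0.0085,0,0],[0.019,0.011,0,0],[0.027,0.0125,0,0],[0.034,0.013,0,0]]

```text
time: 7.4
tcp_pos: [431.9, -293.0, 106.2]
ee_rot: [-0.696, 0.719, 0.001, -0.0]
contact_force: [-5.7, 6.2, 2.3]
finger_gap: 13.6
```

Call:
step_arm:
  plan:
    - [[0,0,0,0],[0,0,0,0],[0,0,0,0],[0,0,0,0],[0,0,0,0]]
  grip: 0.075

```text
time: 8.02
tcp_pos: [432.6, -293.7, 106.4]
ee_rot: [-0.695, 0.719, 0.0, 0.0]
contact_force: [0.5, 0.5, -0.2]
finger_gap: 60.0
```

Call:
step_arm:
  plan:
    - [[0,0,-0.03,0],[-0.03,0,-0.08,0],[-0.09,0,-0.1,0],[-0.15,0,-0.1,0],[-0.21,0,-0.1,0]]

```text
time: 8.65
tcp_pos: [439.4, -82.0, 206.9]
ee_rot: [-0.695, 0.719, -0.001, 0.0]
contact_force: [1.1, -0.8, -0.5]
finger_gap: 75.3
```

Call:
step_arm:
  plan:
    - [[-0.03,0,0,0],[-0.03,0,0,0],[-0.03,0,0,0],[-0.03,0,0,0],[-0.03,0,0,0]]

```text
time: 9.28
tcp_pos: [440.5, -54.6, 206.4]
ee_rot: [-0.695, 0.719, 0.0, -0.0]
contact_force: [-0.6, -0.1, 0.3]
finger_gap: 75.0
```

```bash
cat > m3.py <<'E'
from h import *
s=state(); print(np.round(s["tcp_pos"],1),np.round(s["contact_force"],1))
f=grab_frame("wrist"); P=wcloud(f,s); save("w1.png",f["img"]); np.savez("w1.npz",P=P)
X,Y,Z=P[...,0],P[...,1],P[...,2]
rect(P[(Z>58)&(Z<66)&(abs(X-447)<90)&(abs(Y+53)<65)],"mag3top")
rect(P[(Z>112)&(Z<118)&(abs(X-500)<50)&(abs(Y+53)<40)],"mag3 plate top")
rect(P[(Z>92)&(Z<101)&(X>430)&(X<570)&(abs(Y-120)<60)],"hung top")
for i in (1,2):
    m=(Z>100)&(Z<124)&(np.hypot(X-knob(i,1.57)[0],Y-knob(i,1.57)[1])<20); 
    if m.sum()>5: rect(P[m],"knob%d"%i)
E
python3 m3.py
```

```text
[440.5 -54.6 206.4] [-0.6 -0.1  0.3]
mag3top 6167 [447.3 -54.7] [103.7  50.9] 4.1 z 61.7
mag3 plate top 23 [495.7 -50.8] [ 1.3 50.1] 5.8 z 112.8
hung top 5869 [525.6  97.5] [90.8 52.1] 2.7 z 95.4
knob1 290 [ 432.  -293.2] [12.9 14. ] 19.1 z 113.6
```

View pics/w1.png

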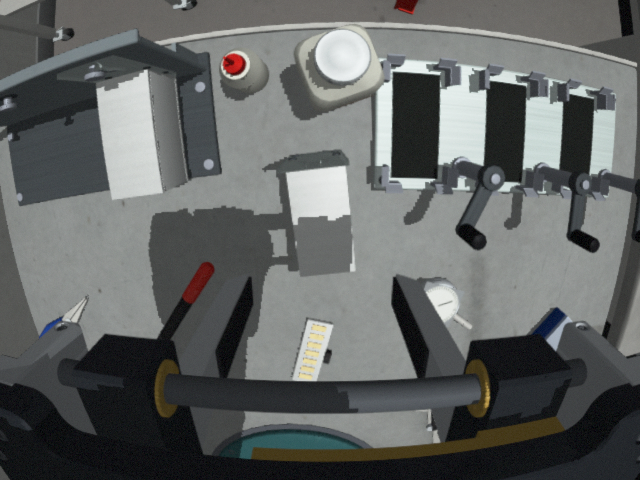

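Mag3's top spans (284–355, 165–275) and hasn't moved. The levers of bays 1 and 2 are open. Next I grasp mag3.

Run:
```python
from h import *
print(rows([446,-54.8,45],94.4))
```

```text
([0.0002, -0.0056, 0.1614], np.float64(-0.111))
```

Call:
step_arm:
  plan:
    - [[0,-0.003,0.03,-0.055],[0,-0.0055,0.07,-0.111],[0,-0.0055,0.11,-0.111],[0,-0.0055,0.15,-0.111],[0,-0.0055,0.161,-0.111]]

```text
time: 9.95
tcp_pos: [444.9, -54.1, 43.8]
ee_rot: [0.734, -0.679, -0.001, 0.001]
contact_force: [0.5, -0.6, 0.1]
finger_gap: 75.5
```

Call:
step_arm:
  plan:
    - [[0,0,0,0],[0,0,0,0],[0,0,0,0],[0,0,0,0],[0,0,0,0]]
  grip: 0.03
  grip_force: 35

```text
time: 10.58
tcp_pos: [446.7, -54.2, 46.6]
ee_rot: [0.734, -0.679, 0.001, -0.0]
contact_force: [-1.7, -0.0, 10.3]
finger_gap: 50.0
```

Call:
step_arm:
  plan:
    - [[0,0,0,0],[0,0,-0.01,0],[0,0,-0.05,0],[0,0,-0.1,0],[0,0,-0.145,0]]

```text
time: 11.2
tcp_pos: [445.7, -53.9, 192.9]
ee_rot: [0.734, -0.679, 0.0, -0.0]
contact_force: [1.4, -0.7, -2.6]
finger_gap: 49.7
```

```bash
cat > held.py <<'E'
from h import *
s=state(); print(np.round(s["tcp_pos"],1),np.round(s["contact_force"],1),s["finger_gap"])
f=grab_frame("wrist"); P=wcloud(f,s); save("w2.png",f["img"])
p=np.array(s["tcp_pos"]); L=R.from_quat(s["ee_rot"]).inv().apply((P-p).reshape(-1,3))
# tool coords: X jaw, -Y = rear
q=L[(abs(L[:,0])<40)&(abs(L[:,1])<80)&(L[:,2]<30)&(L[:,2]>-75)]
t=q[(q[:,1]<-12)&(q[:,1]>-46)&(q[:,2]>-30)&(q[:,2]<10)&(abs(q[:,0])<22)]
A=np.c_[t[:,0],t[:,1],np.ones(len(t))]; k=np.linalg.lstsq(A,t[:,2],rcond=None)[0]; print("top plane",len(t),np.round(k,3))
pl=q[(q[:,2]<k[2]-15)&(q[:,1]<-40)]; print("plate",len(pl),np.round(np.percentile(pl,[2,50,98],axis=0),1))
if len(pl)>10:
    c=np.polyfit(pl[:,0],pl[:,1],1); print("plate slope, y at x=0",c)
E
python3 held.py; python3 -c "
from h import *
b=bay[2];print(b,rows([*b,190],90+SY))"
```

```text
[445.7 -53.9 192.9] [ 1.4 -0.7 -2.6] 49.67439649538724
top plane 4244 [-0.000e+00 -3.000e-03 -1.508e+01]
plate 5929 [[-24.8 -53.  -66.8]
 [  0.3 -49.4 -54.6]
 [ 25.3 -48.9 -32.1]]
plate slope, y at x=0 [-1.87576405e-04 -4.97799193e+01]
[ 518.25450446 -344.43295736] ([0.295, -0.0473, 0.0087], np.float64(0.111))
```

View pics/w2.png

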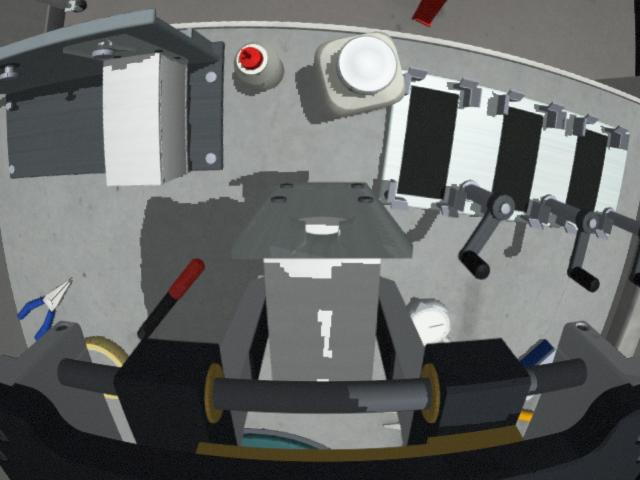

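mag3 is held upright: the plate is square and the top surface is level. Its underside is 47 mm below the TCP. Now I carry it over bay 2.

Call:
step_arm:
  plan:
    - [[0.058,-0.009,0,0.022],[0.117,-0.019,0,0.044],[0.176,-0.028,0,0.067],[0.236,-0.038,0,0.09],[0.295,-0.0475,0,0.111]]

```text
time: 11.88
tcp_pos: [516.4, -346.3, 191.0]
ee_rot: [-0.695, 0.719, -0.0, 0.0]
contact_force: [0.9, -0.3, -2.1]
finger_gap: 49.9
```

Call:
step_arm:
  plan:
    - [[0,0,0,0],[0,0,0,0],[0,0,0,0],[0,0,0,0],[0,0,0,0]]

```text
time: 12.5
tcp_pos: [516.4, -344.0, 190.7]
ee_rot: [-0.695, 0.719, -0.0, 0.0]
contact_force: [0.4, 0.4, -2.9]
finger_gap: 49.8
```

```bash
python3 held.py; python3 -c "
from h import *
print(rows([518.7,-344.5,90],90+SY))"
```

```text
[ 516.4 -344.   190.7] [ 0.4  0.4 -2.9] 49.82714517822485
top plane 4317 [-1.000e-03 -1.000e-03 -1.496e+01]
plate 5762 [[-24.8 -53.  -66. ]
 [  0.1 -49.4 -54.1]
 [ 25.4 -48.9 -32.1]]
plate slope, y at x=0 [-1.99542230e-04 -4.98311186e+01]
([0.0003, -0.0023, 0.1006], np.float64(0.0))
```

Call:
step_arm:
  plan:
    - [[0,-0.0023,0.02,0],[0,-0.0023,0.05,0],[0,-0.0023,0.08,0],[0,-0.0023,0.1,0],[0,-0.0023,0.1,0]]

```text
time: 13.18
tcp_pos: [517.9, -344.0, 88.6]
ee_rot: [-0.695, 0.719, 0.001, -0.0]
contact_force: [-0.3, 0.5, -2.8]
finger_gap: 49.6
```

Call:
step_arm:
  plan:
    - [[0,0,0.006,0],[0,0,0.012,0],[0,0,0.018,0],[0,0,0.022,0],[0,0,0.026,0]]

```text
time: 13.8
tcp_pos: [518.6, -344.6, 64.2]
ee_rot: [-0.695, 0.719, -0.0, -0.0]
contact_force: [0.1, -0.1, -2.9]
finger_gap: 49.6
```

Call:
step_arm:
  plan:
    - [[0,0,0.002,0],[0,0,0.004,0],[0,0,0.005,0],[0,0,0.005,0],[0,0,0.005,0]]

```text
time: 14.42
tcp_pos: [518.6, -344.6, 59.5]
ee_rot: [-0.695, 0.719, -0.0, -0.0]
contact_force: [-0.3, -0.0, -3.0]
finger_gap: 49.3
```

Call:
step_arm:
  plan:
    - [[0,0,0,0],[0,0,0,0],[0,0,0,0],[0,0,0,0],[0,0,0,0]]
  grip: 0.062

```text
time: 15.05
tcp_pos: [518.6, -344.5, 59.4]
ee_rot: [-0.695, 0.719, 0.0, -0.0]
contact_force: [-0.1, 0.4, 0.1]
finger_gap: 62.1
```

Call:
step_arm:
  plan:
    - [[0,0,-0.02,0],[0,0,-0.06,0],[0,0,-0.1,0],[0,0.03,-0.115,0],[0.02,0.06,-0.115,0]]

```text
time: 15.68
tcp_pos: [458.4, -362.0, 177.4]
ee_rot: [-0.696, 0.718, -0.002, 0.0]
contact_force: [0.8, -1.7, -0.6]
finger_gap: 61.6
```

Call:
step_arm:
  plan:
    - [[0.027,0.03,0,0],[0.027,0.03,0,0],[0.027,0.03,0,0],[0.027,0.03,0,0],[0.027,0.03,0,0]]
  grip: 0.05

```text
time: 16.3
tcp_pos: [427.7, -388.0, 174.5]
ee_rot: [-0.696, 0.718, 0.0, 0.0]
contact_force: [0.0, -0.0, -0.0]
finger_gap: 49.6
```

```bash
cat > chk.py <<'E'
from h import *
import sys
i=int(sys.argv[1])
s=state(); print(np.round(s["tcp_pos"],1),np.round(s["contact_force"],1))
f=grab_frame("wrist"); P=wcloud(f,s); save(sys.argv[2],f["img"]); X,Y,Z=P[...,0],P[...,1],P[...,2]
loc=P[...,:2]-bay[i]; a=loc@sx; b=loc@sy
m=(abs(a)<62)&(abs(b)<36)&(Z>66)&(Z<80); q=np.c_[a[m],b[m],Z[m]]; rect(q,"mag top in bay frame"); print(np.round(np.percentile(q,[1,50,99],axis=0),1))
for j in (0,1,2):
    m=(Z>100)&(Z<124)&(abs(np.hypot(X-piv[j][0],Y-piv[j][1])-50)<12)&(X<470)
    if m.sum()>5: rect(P[m],"knob%d"%j); print(phi(j,np.median(P[m],0)))
E
python3 chk.py 2 w3.png; python3 -c "
from h import *
print(rows([429.3,-392,106],90+SY))"
```

```text
[ 427.7 -388.   174.5] [ 0. -0. -0.]
mag top in bay frame 9841 [ 1.8 -0.5] [104.3  50.8] 0.2 z 73.5
[[-49.2 -25.4  68.4]
 [  1.3  -1.4  73.5]
 [ 53.4  23.9  75.6]]
knob0 364 [ 439.6 -175.5] [13.6 13.6] 67.0 z 113.6
(np.float64(1.225628129309564), np.float64(47.71298220466124))
knob1 477 [ 431.8 -295.2] [13.3 13.6] 2.6 z 116.0
(np.float64(1.6605880877837695), np.float64(48.67279524689154))
knob2 484 [ 428.8 -392.3] [13.4 13.8] 20.8 z 116.7
(np.float64(1.6089599980085862), np.float64(47.74589342143882))
([0.0039, -0.0019, 0.0684], np.float64(0.001))
```

View pics/w3.png

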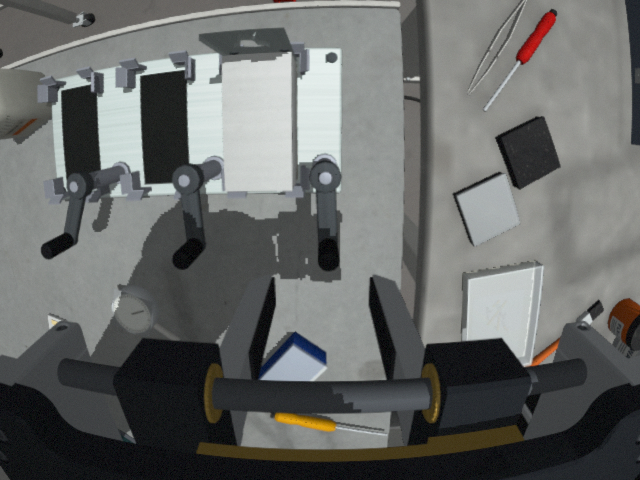

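mag3 is seated: its top is at 73.5 mm and it's within about 1 mm of centre. The picture shows it at (222–298, 52–195), with knob2 at (328,255) and knob1 at (187,252). Next I close lever 2.

Call:
step_arm:
  plan:
    - [[0.004,-0.002,0.02,0],[0.004,-0.002,0.04,0],[0.004,-0.002,0.06,0],[0.004,-0.002,0.068,0],[0.004,-0.002,0.068,0]]

```text
time: 16.98
tcp_pos: [428.8, -392.4, 105.7]
ee_rot: [-0.695, 0.719, 0.001, -0.0]
contact_force: [-0.5, 0.0, 0.5]
finger_gap: 49.9
```

Call:
step_arm:
  plan:
    - [[0,0,0,0],[0,0,0,0],[0,0,0,0],[0,0,0,0],[0,0,0,0]]
  grip: 0
  grip_force: 20

```text
time: 17.6
tcp_pos: [429.0, -392.6, 106.6]
ee_rot: [-0.695, 0.719, -0.0, 0.0]
contact_force: [-0.3, 0.3, 1.9]
finger_gap: 13.5
```

Run:
```python
from h import *
s=state(); p=phi(2,s["tcp_pos"]); print(s["tcp_pos"],s["finger_gap"],s["contact_force"],p)
arc(2,p[0],0.0,10)
```

```text
[ 429.02052794 -392.60280287  106.61897067] 13.459052731566446 [-0.30201769  0.33257942  1.86734557] (np.float64(1.6131590007736094), np.float64(49.632365652728254))
1.45 [-0.0081, -0.0003, -0.0]
1.29 [-0.0159, -0.0019, -0.0]
1.13 [-0.0235, -0.0048, -0.0]
0.97 [-0.0305, -0.0088, -0.0]
0.81 [-0.0367, -0.0139, -0.0]
0.65 [-0.0421, -0.0199, -0.0]
0.48 [-0.0464, -0.0267, -0.0]
0.32 [-0.0495, -0.0341, -0.0]
0.16 [-0.0515, -0.0419, 0.0]
0.0 [-0.0521, -0.05, 0.0]
```

Call:
step_arm:
  plan:
    - [[-0.008,-0.0005,0,0],[-0.016,-0.002,0,0],[-0.0235,-0.005,0,0],[-0.0305,-0.009,0,0],[-0.0367,-0.014,0,0]]

```text
time: 18.23
tcp_pos: [443.6, -356.8, 106.5]
ee_rot: [-0.695, 0.719, -0.0, -0.001]
contact_force: [-3.4, -4.9, 0.8]
finger_gap: 13.8
```

Call:
step_arm:
  plan:
    - [[-0.0054,-0.006,0,0],[-0.0097,-0.0128,0,0],[-0.0128,-0.02,0,0],[-0.0148,-0.028,0,0],[-0.0155,-0.036,0,0]]

```text
time: 18.85
tcp_pos: [480.1, -341.9, 106.3]
ee_rot: [-0.695, 0.719, 0.001, -0.0]
contact_force: [-6.2, -0.1, 3.4]
finger_gap: 13.6
```

Call:
step_arm:
  plan:
    - [[0,-0.001,0,0],[0,-0.002,0,0],[0,-0.002,0,0],[0,-0.002,0,0],[0,-0.002,0,0]]

```text
time: 19.48
tcp_pos: [482.6, -341.9, 106.4]
ee_rot: [-0.695, 0.719, 0.0, 0.0]
contact_force: [-3.3, 1.6, 1.9]
finger_gap: 13.6
```

Call:
step_arm:
  plan:
    - [[0,0,0,0],[0,0,0,0],[0,0,0,0],[0,0,0,0],[0,0,0,0]]
  grip: 0.04

```text
time: 20.1
tcp_pos: [482.7, -342.2, 106.5]
ee_rot: [-0.695, 0.719, -0.0, 0.0]
contact_force: [-0.7, 0.6, -0.4]
finger_gap: 40.2
```

Call:
step_arm:
  plan:
    - [[0,0,-0.03,0],[0,0,-0.07,0],[0,0.01,-0.09,0],[0,0.035,-0.1,0],[0,0.06,-0.1,0]]

```text
time: 20.72
tcp_pos: [421.6, -340.2, 206.8]
ee_rot: [-0.695, 0.719, -0.0, -0.0]
contact_force: [-1.5, -0.4, -0.8]
finger_gap: 40.0
```

```bash
python3 chk.py 2 w4.png
```

```text
[ 421.6 -340.2  206.8] [-1.5 -0.4 -0.8]
mag top in bay frame 7292 [ 1.7 -0.6] [104.6  50.4] 0.1 z 73.6
[[-49.6 -24.9  71.3]
 [  5.3   1.1  73.6]
 [ 53.4  23.9  76. ]]
knob0 347 [ 439.7 -175.2] [13.6 13.5] 61.1 z 115.3
(np.float64(1.2153976921291199), np.float64(48.139228349042284))
knob1 371 [ 431.1 -294.6] [14.  13.4] 0.5 z 116.6
(np.float64(1.6326939842205406), np.float64(48.77271610524484))
```

View pics/w4.png

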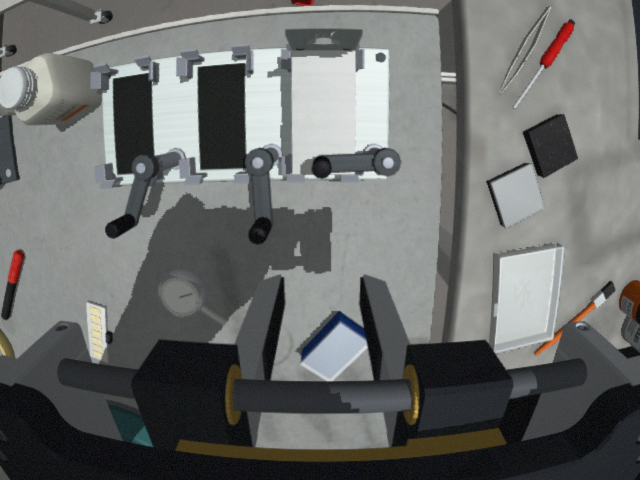

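Lever 2 is shut, with its arm running (320–388, 163) across the magazine's top. Next is the hung magazine.

Call:
step_arm:
  plan:
    - [[-0.058,-0.005,0,0],[-0.116,-0.01,0,0],[-0.174,-0.015,0,0],[-0.232,-0.02,0,0],[-0.29,-0.025,0,0]]
  grip: 0.075

```text
time: 21.4
tcp_pos: [456.7, -49.6, 206.2]
ee_rot: [-0.695, 0.719, -0.0, -0.0]
contact_force: [1.5, 0.7, 0.9]
finger_gap: 75.0
```

Call:
step_arm:
  plan:
    - [[-0.05,0,0,-0.04],[-0.1,-0.01,0,-0.085],[-0.15,-0.01,0,-0.085],[-0.15,-0.01,0,-0.085],[-0.15,-0.01,0,-0.085]]

```text
time: 22.02
tcp_pos: [471.9, 97.7, 206.1]
ee_rot: [0.725, -0.689, -0.0, 0.0]
contact_force: [0.2, -1.2, 0.1]
finger_gap: 74.9
```

Call:
step_arm:
  plan:
    - [[0,0,0,0],[0,0,0,0],[0,0,0,0],[0,0,0,0],[0,0,0,0]]

```text
time: 22.65
tcp_pos: [472.3, 98.4, 206.5]
ee_rot: [0.725, -0.689, -0.0, -0.0]
contact_force: [-0.7, 0.1, 0.6]
finger_gap: 75.1
```

Run:
```python
from h import *
s=state(); print(np.round(s["tcp_pos"],1))
f=grab_frame("wrist"); P=wcloud(f,s); save("w5.png",f["img"]); np.savez("w5.npz",P=P)
X,Y,Z=P[...,0],P[...,1],P[...,2]
m=(Z>92)&(Z<100)&(X>430)&(X<572)&(abs(Y-105)<40); rect(P[m],"hung top")
q=P[m]; print(np.round(np.percentile(q,[1,50,99],axis=0),1))
m=(Z>106)&(Z<147)&(X>540)&(X<590)&(abs(Y-105)<40); rect(P[m],"plate"); q=P[m]; print(np.round(np.percentile(q,[1,50,99],axis=0),1))
rect(P[(Z>152)&(Z<162)&(X>540)&(X<620)],"panel top")
```

```text
[472.3  98.4 206.5]
hung top 8193 [526.7  97.5] [92.8 50.5] 2.6 z 95.6
[[481.9  72.4  93.9]
 [528.   97.7  95.6]
 [571.1 122.6  97.5]]
plate 1397 [579.8 104.7] [11.7 79.8] 3.0 z 137.1
[[574.6  66.3 107.9]
 [583.5 102.2 137.1]
 [587.1 143.4 146.7]]
panel top 6683 [585.5 195.3] [ 10.6 286.5] 2.8 z 156.4
```

View pics/w5.png

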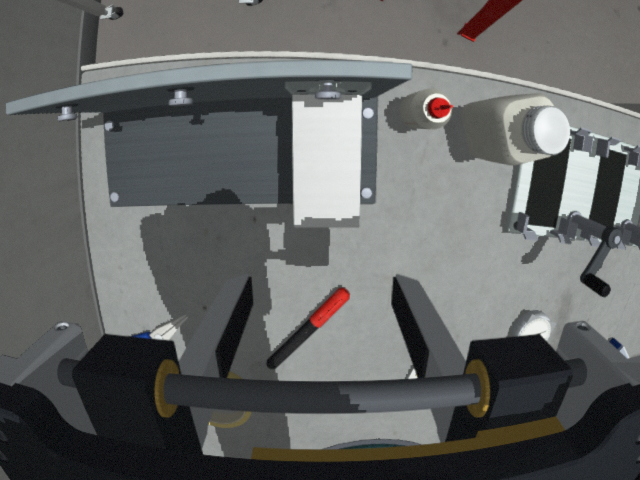

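The hung magazine shows at (292–360, 90–225) on the right stud, centre about (530, 97.7). Now I grip it.

Call:
step_arm:
  plan:
    - [[0.002,-0.03,0,0.004],[0.0035,-0.0575,0.01,0.004],[0.0035,-0.0575,0.06,0.004],[0.0035,-0.0575,0.11,0.004],[0.0035,-0.0575,0.1225,0.004]]

```text
time: 23.32
tcp_pos: [528.4, 97.7, 81.6]
ee_rot: [0.724, -0.69, -0.001, 0.002]
contact_force: [-0.5, 0.2, 1.3]
finger_gap: 75.0
```

Call:
step_arm:
  plan:
    - [[0,0,0,0],[0,0,0,0],[0,0,0,0],[0,0,0,0],[0,0,0,0]]
  grip: 0.03
  grip_force: 35

```text
time: 23.95
tcp_pos: [530.7, 98.1, 85.1]
ee_rot: [0.724, -0.69, 0.001, -0.001]
contact_force: [-0.6, 0.0, 9.0]
finger_gap: 49.7
```

Call:
step_arm:
  plan:
    - [[0,0,-0.005,0],[0,0,-0.01,0],[0,0,-0.015,0],[0,0,-0.02,0],[0,0,-0.022,0]]

```text
time: 24.58
tcp_pos: [530.0, 98.0, 106.3]
ee_rot: [0.724, -0.69, 0.0, -0.0]
contact_force: [-1.1, 0.7, -2.8]
finger_gap: 49.4
```

Call:
step_arm:
  plan:
    - [[0,0,0,0],[0,0,0,0],[0,0,0,0],[0,0,0,0],[0,0,0,0]]

```text
time: 25.2
tcp_pos: [529.9, 98.0, 105.9]
ee_rot: [0.724, -0.69, -0.0, 0.0]
contact_force: [-0.7, 0.0, -1.5]
finger_gap: 49.9
```

```bash
python3 held.py
python3 - <<'E'
from h import *
f=grab_frame("side"); im=f["img"][230:370,190:350]; save("s1.png",cv2.resize(im,None,fx=4,fy=4))
E
```

```text
[529.9  98.  105.9] [-0.7  0.  -1.5] 49.910500806846926
top plane 3820 [-1.0000e-03  9.0000e-03 -1.0274e+01]
plate 13541 [[-37.  -65.5 -61.8]
 [  0.1 -57.5 -50.6]
 [ 36.9 -49.1 -30. ]]
plate slope, y at x=0 [ 6.29321328e-04 -5.64184667e+01]
```

View pics/w2.png

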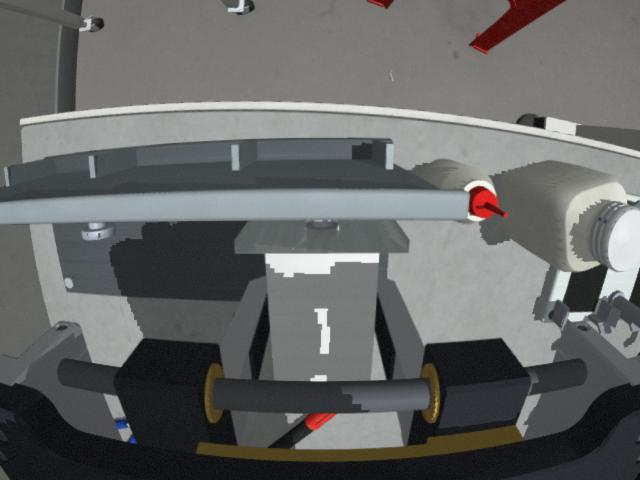

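Call:
step_arm:
  plan:
    - [[0,0,-0.0015,0],[0,0,-0.0015,0],[0,0.004,-0.0015,0],[0,0.008,-0.0015,0],[0,0.012,-0.0015,0]]

```text
time: 25.92
tcp_pos: [517.5, 97.3, 107.5]
ee_rot: [0.724, -0.69, -0.0, 0.0]
contact_force: [-0.1, -0.4, -2.0]
finger_gap: 49.9
```

Call:
step_arm:
  plan:
    - [[0,0.01,0,0],[0,0.025,0,0],[0,0.04,-0.01,0],[0,0.05,-0.05,0],[0,0.05,-0.095,0]]

```text
time: 26.55
tcp_pos: [466.1, 94.9, 203.1]
ee_rot: [0.724, -0.69, -0.0, 0.001]
contact_force: [1.9, 0.1, -0.5]
finger_gap: 49.7
```

Call:
step_arm:
  plan:
    - [[0,0,0,0],[0,0,0,0],[0,0,0,0],[0,0,0,0],[0,0,0,0]]

```text
time: 27.18
tcp_pos: [467.8, 95.0, 202.0]
ee_rot: [0.724, -0.69, -0.0, 0.0]
contact_force: [0.0, -0.3, -2.1]
finger_gap: 49.4
```

```bash
python3 held.py; python3 -c "
from h import *
print(bay[1],rows([*bay[1],200],90+SY))"
```

```text
[467.8  95.  202. ] [ 0.  -0.3 -2.1] 49.44305667253508
top plane 4101 [ -0.      0.011 -10.246]
plate 5643 [[-24.8 -53.2 -62.5]
 [  0.4 -49.6 -50.7]
 [ 25.3 -49.  -27.1]]
plate slope, y at x=0 [-2.58803395e-03 -5.00030862e+01]
[ 521.50371195 -246.4868362 ] ([0.3437, -0.0373, 0.0021], np.float64(0.081))
```

Call:
step_arm:
  plan:
    - [[0.058,-0.006,0,0.016],[0.116,-0.012,0,0.032],[0.174,-0.018,0,0.05],[0.232,-0.025,0,0.066],[0.29,-0.031,0,0.081]]

```text
time: 27.85
tcp_pos: [512.9, -195.1, 202.4]
ee_rot: [-0.695, 0.719, -0.0, 0.0]
contact_force: [1.0, 1.2, -2.1]
finger_gap: 49.6
```

Call:
step_arm:
  plan:
    - [[0.045,-0.005,0,0],[0.0545,-0.0025,0,0],[0.0545,-0.0025,0,0],[0.0545,-0.0025,0,0],[0.0545,-0.0025,0,0]]

```text
time: 28.48
tcp_pos: [513.8, -246.6, 202.6]
ee_rot: [-0.696, 0.718, -0.0, 0.0]
contact_force: [-0.4, 0.4, -2.0]
finger_gap: 50.0
```

```bash
python3 -c "
from h import *
s=state();print(s['tcp_pos'],rows([522,-246.5,95],90+SY))
f=grab_frame('wrist');P=wcloud(f,s);X,Y,Z=P[...,0],P[...,1],P[...,2]
for j in (1,2):
  m=(Z>100)&(Z<124)&(abs(np.hypot(X-piv[j][0],Y-piv[j][1])-50)<12)
  if m.sum()>5: print(j,m.sum(),phi(j,np.median(P[m],0)))
"
```

```text
[ 513.76536778 -246.60110223  202.61336246] ([-0.0003, -0.0082, 0.1076], np.float64(0.002))
1 401 (np.float64(3.1209124392434853), np.float64(45.206707290441955))
2 374 (np.float64(0.008488930946313741), np.float64(52.374348219946334))
```

Call:
step_arm:
  plan:
    - [[0,-0.0082,0.015,0.002],[0,-0.0082,0.045,0.002],[0,-0.0082,0.08,0.002],[0,-0.0082,0.105,0.002],[0,-0.0082,0.108,0.002]]

```text
time: 29.15
tcp_pos: [520.9, -247.3, 92.2]
ee_rot: [-0.695, 0.719, 0.002, -0.001]
contact_force: [-0.6, 0.1, -1.3]
finger_gap: 49.7
```

Call:
step_arm:
  plan:
    - [[0,0,0.004,0],[0,0,0.01,0],[0,0,0.016,0],[0,0,0.022,0],[0,0,0.026,0]]

```text
time: 29.78
tcp_pos: [521.6, -248.0, 68.1]
ee_rot: [-0.695, 0.719, 0.0, -0.0]
contact_force: [-0.1, -0.5, -2.6]
finger_gap: 49.9
```

Call:
step_arm:
  plan:
    - [[-0.001,0,0.002,0],[-0.001,0,0.004,0],[-0.001,0,0.0045,0],[-0.001,0,0.0045,0],[-0.001,0,0.0045,0]]

```text
time: 30.4
tcp_pos: [521.7, -247.1, 64.0]
ee_rot: [-0.695, 0.719, -0.0, -0.0]
contact_force: [0.3, 0.5, -2.9]
finger_gap: 49.8
```

Call:
step_arm:
  plan:
    - [[0,0,0,0],[0,0,0,0],[0,0,0,0],[0,0,0,0],[0,0,0,0]]
  grip: 0.062

```text
time: 31.02
tcp_pos: [521.7, -247.0, 63.9]
ee_rot: [-0.695, 0.719, 0.0, 0.0]
contact_force: [0.1, 0.5, 0.0]
finger_gap: 62.1
```

Call:
step_arm:
  plan:
    - [[0,0,-0.02,0],[0,0,-0.06,0],[0,0,-0.1,0],[0,0.03,-0.115,0],[0.02,0.06,-0.115,0]]

```text
time: 31.65
tcp_pos: [461.2, -264.3, 180.3]
ee_rot: [-0.695, 0.719, -0.001, 0.0]
contact_force: [1.3, -1.0, 0.0]
finger_gap: 62.3
```

Call:
step_arm:
  plan:
    - [[0.026,0.03,0,0],[0.026,0.03,0,0],[0.026,0.03,0,0],[0.026,0.03,0,0],[0.026,0.03,0,0]]
  grip: 0.05

```text
time: 32.28
tcp_pos: [430.6, -289.4, 178.8]
ee_rot: [-0.695, 0.719, 0.0, 0.0]
contact_force: [-0.2, 0.4, 0.5]
finger_gap: 50.1
```

```bash
python3 chk.py 1 w6.png; python3 -c "
from h import *
print(rows([432,-294.5,106],90+SY))"
```

```text
[ 430.6 -289.4  178.8] [-0.2  0.4  0.5]
mag top in bay frame 9624 [ 2.8 -1.1] [105.1  50.8] 0.2 z 73.5
[[-48.4 -26.   68.4]
 [  2.1  -1.8  73.5]
 [ 54.8  23.4  75.7]]
knob0 456 [ 439.8 -175. ] [13.4 13.3] 88.6 z 115.6
(np.float64(1.198655665337736), np.float64(47.87572036792585))
knob1 461 [ 446.2 -316.7] [13.5 67.6] 32.3 z 116.8
(np.float64(1.6053662344999036), np.float64(47.85800953140008))
([0.005, -0.0017, 0.0728], np.float64(-0.001))
```

Call:
step_arm:
  plan:
    - [[0.005,-0.002,0.02,0],[0.005,-0.002,0.045,0],[0.005,-0.002,0.065,0],[0.005,-0.002,0.073,0],[0.005,-0.002,0.073,0]]

```text
time: 32.95
tcp_pos: [432.0, -294.8, 105.9]
ee_rot: [-0.695, 0.719, 0.0, -0.0]
contact_force: [-0.3, -0.4, -0.4]
finger_gap: 49.9
```

Call:
step_arm:
  plan:
    - [[0,0,0,0],[0,0,0,0],[0,0,0,0],[0,0,0,0],[0,0,0,0]]
  grip: 0
  grip_force: 20

```text
time: 33.58
tcp_pos: [432.0, -294.7, 106.0]
ee_rot: [-0.695, 0.719, 0.0, 0.0]
contact_force: [-1.3, 3.1, 4.4]
finger_gap: 13.8
```

Call:
step_arm:
  plan:
    - [[-0.008,-0.0005,0,0],[-0.016,-0.002,0,0],[-0.0235,-0.005,0,0],[-0.0305,-0.009,0,0],[-0.0367,-0.014,0,0]]

```text
time: 34.2
tcp_pos: [446.8, -259.2, 105.9]
ee_rot: [-0.694, 0.72, -0.0, -0.001]
contact_force: [-4.7, -4.8, 1.7]
finger_gap: 13.6
```

Call:
step_arm:
  plan:
    - [[-0.0054,-0.006,0,0],[-0.0097,-0.0128,0,0],[-0.0128,-0.02,0,0],[-0.0148,-0.028,0,0],[-0.0155,-0.036,0,0]]

```text
time: 34.83
tcp_pos: [483.2, -244.1, 105.7]
ee_rot: [-0.694, 0.72, 0.001, -0.0]
contact_force: [-5.9, 2.2, 5.1]
finger_gap: 13.0
```

Run:
```python
from h import *
s=state(); print(s["tcp_pos"],s["contact_force"],phi(1,s["tcp_pos"]),rows([*knob(1,0),106],90+SY))
```

```text
[ 483.22606205 -244.07248983  105.73959207] [-5.87262466  2.21592322  5.10331683] (np.float64(0.0067136454478902005), np.float64(50.14504677978371)) ([0.0001, -0.0003, -0.0003], np.float64(-0.002))
```

Fully shut. I'll settle the arm, release the knob, retreat and check everything.

Call:
step_arm:
  plan:
    - [[0,-0.001,0,0],[0,-0.0015,0,0],[0,-0.0015,0,0],[0,-0.0015,0,0],[0,-0.0015,0,0]]

```text
time: 35.45
tcp_pos: [484.6, -244.0, 105.7]
ee_rot: [-0.695, 0.719, 0.001, -0.0]
contact_force: [-2.8, 2.9, 3.0]
finger_gap: 13.6
```

Call:
step_arm:
  plan:
    - [[0,0,0,0],[0,0,0,0],[0,0,0,0],[0,0,0,0],[0,0,0,0]]
  grip: 0.04

```text
time: 36.08
tcp_pos: [485.3, -244.6, 105.9]
ee_rot: [-0.695, 0.719, 0.0, -0.0]
contact_force: [0.6, 0.1, -0.1]
finger_gap: 39.5
```

Call:
step_arm:
  plan:
    - [[0,0,-0.03,0],[0,0,-0.07,0],[0,0.01,-0.09,0],[0,0.035,-0.1,0],[0,0.06,-0.1,0]]

```text
time: 36.7
tcp_pos: [424.9, -242.5, 206.7]
ee_rot: [-0.695, 0.719, -0.001, 0.0]
contact_force: [0.2, 0.7, -0.3]
finger_gap: 39.8
```

Call:
step_arm:
  plan:
    - [[0.02,0,0,0],[0.02,0,0,0],[0.02,0,0,0],[0.02,0,0,0],[0.02,0,0,0]]

```text
time: 37.33
tcp_pos: [424.8, -262.1, 205.8]
ee_rot: [-0.695, 0.719, 0.0, 0.0]
contact_force: [0.2, 0.0, 0.9]
finger_gap: 40.2
```

```bash
python3 chk.py 1 w7.png|head -6; python3 chk.py 2 w7.png|head -6
python3 - <<'E'
from h import *
s=state(); f=grab_frame("wrist"); P=wcloud(f,s); X,Y,Z=P[...,0],P[...,1],P[...,2]
for i in (1,2):
    k=knob(i,0); m=(Z>100)&(Z<124)&(np.hypot(X-k[0],Y-k[1])<25); rect(P[m],"knob%d"%i); (c,_,_)=cv2.minAreaRect(P[m][:,:2].astype(np.float32)); print(phi(i,c))
for n in ("solvent_mid","oiler_mid"):
    grab_frame("side"); print(n,[(np.round(d["xyz"]),round(d["confidence"],2)) for d in spot_in("side",n)][:2])
E
```

```text
[ 424.8 -262.1  205.8] [0.2 0.  0.9]
mag top in bay frame 7413 [ 3.2 -0.8] [ 50.2 104.2] 89.9 z 73.5
[[-44.9 -25.8  70.4]
 [  6.8  -0.2  73.5]
 [ 54.8  23.5  75.8]]
knob0 371 [ 439.6 -175. ] [12.8 13.2] 81.1 z 116.4
[ 424.8 -262.2  205.9] [ 0.1 -0.1  0.3]
mag top in bay frame 6970 [ 1.8 -0.3] [ 51.1 104.5] 89.7 z 73.6
[[-48.9 -24.9  67.7]
 [  5.2   2.9  73.6]
 [ 53.4  24.7  75.8]]
knob0 370 [ 439.9 -175. ] [13.5 12.9] 24.5 z 116.6
knob1 348 [ 478.8 -244.3] [12.9 13.8] 54.1 z 117.0
(np.float64(0.09578903378739113), np.float64(50.01312227648681))
knob2 384 [ 477.5 -341.5] [12.9 13.8] 42.7 z 116.6
(np.float64(0.055238448052438736), np.float64(50.67024884681473))
solvent_mid [(array([566., -53.,  81.]), 0.83)]
oiler_mid [(array([558., 208.,   7.]), 0.73), (array([573.,  19.,  56.]), 0.63)]
```

View pics/w7.png

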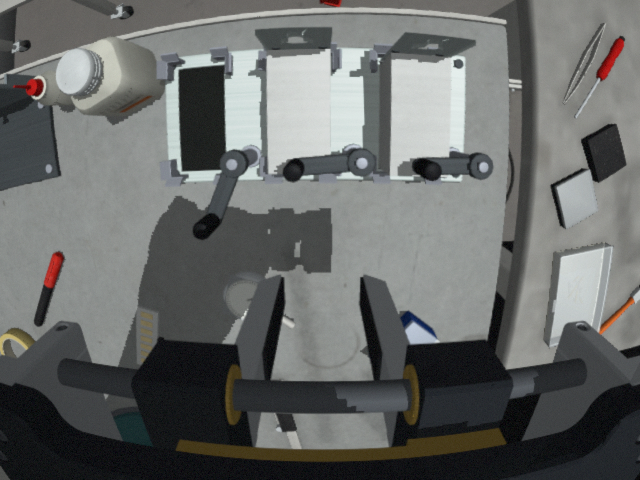

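Both magazines are in and both levers look shut. Knob 1 measures about 0.1 rad, though, so I'll push each knob home from the front with closed fingers for margin.

Call:
step_arm:
  plan:
    - [[-0.018,-0.022,0.02,0],[-0.018,-0.022,0.05,0],[-0.018,-0.022,0.08,0],[-0.018,-0.022,0.098,0],[-0.018,-0.022,0.098,0]]
  grip: 0

```text
time: 38.3
tcp_pos: [446.6, -244.9, 107.0]
ee_rot: [-0.695, 0.719, 0.001, -0.0]
contact_force: [0.7, 0.7, 0.3]
finger_gap: 0.4
```

Call:
step_arm:
  plan:
    - [[0,0,0,0],[0,-0.004,0,0],[0,-0.008,0,0],[0,-0.012,0,0],[0,-0.015,0,0]]

```text
time: 38.92
tcp_pos: [462.6, -245.7, 108.0]
ee_rot: [-0.695, 0.719, -0.0, 0.0]
contact_force: [0.1, 0.4, 0.1]
finger_gap: 0.8
```

Call:
step_arm:
  plan:
    - [[0,-0.001,0,0],[0,-0.002,0,0],[0,-0.003,0,0],[0,-0.004,0,0],[0,-0.004,0,0]]

```text
time: 39.55
tcp_pos: [466.2, -245.9, 107.9]
ee_rot: [-0.695, 0.719, 0.0, 0.0]
contact_force: [0.1, 0.5, -0.4]
finger_gap: 0.4
```

Call:
step_arm:
  plan:
    - [[0,-0.001,0,0],[0,-0.002,0,0],[0,-0.003,0,0],[0,-0.003,0,0],[0,-0.003,0,0]]

```text
time: 40.17
tcp_pos: [467.4, -245.8, 107.6]
ee_rot: [-0.694, 0.72, 0.002, -0.001]
contact_force: [-13.3, 2.6, 9.8]
finger_gap: 0.0
```

Call:
step_arm:
  plan:
    - [[0,-0.001,0,0],[0,-0.002,0,0],[0,-0.002,0,0],[0,-0.002,0,0],[0,-0.002,0,0]]

```text
time: 40.8
tcp_pos: [467.9, -245.8, 107.5]
ee_rot: [-0.694, 0.72, 0.003, -0.002]
contact_force: [-24.6, 5.6, 17.7]
finger_gap: 0.4
```

Call:
step_arm:
  plan:
    - [[0,0.006,0,0],[0,0.015,0,0],[0,0.025,-0.02,0],[0,0.035,-0.06,0],[0,0.04,-0.1,0]]

```text
time: 41.42
tcp_pos: [430.6, -244.7, 209.1]
ee_rot: [-0.694, 0.72, -0.0, 0.0]
contact_force: [0.2, -0.8, 0.4]
finger_gap: 0.5
```

Call:
step_arm:
  plan:
    - [[0,0,0,0],[0,0,0,0],[0,0,0,0],[0,0,0,0],[0,0,0,0]]

```text
time: 42.05
tcp_pos: [431.1, -244.6, 207.5]
ee_rot: [-0.695, 0.719, 0.0, -0.0]
contact_force: [-0.6, -0.8, -0.1]
finger_gap: 0.5
```

```bash
python3 chk.py 1 w8.png|head -5
python3 - <<'E'
from h import *
s=state(); f=grab_frame("wrist"); P=wcloud(f,s); X,Y,Z=P[...,0],P[...,1],P[...,2]
for i in (1,2):
    k=knob(i,0); m=(Z>100)&(Z<124)&(np.hypot(X-k[0],Y-k[1])<25); (c,_,_)=cv2.minAreaRect(P[m][:,:2].astype(np.float32)); print(i,c,phi(i,c))
t=grab_frame("top"); P=cloud(t); X,Y,Z=P[...,0],P[...,1],P[...,2]
for i in (1,2):
    k=knob(i,0); m=(Z>100)&(Z<124)&(np.hypot(X-k[0],Y-k[1])<25); c=np.median(P[m],0); print("top",i,m.sum(),c,phi(i,c))
    m=(Z>68)&(Z<80)&(abs(X-bay[i][0])<62)&(abs(Y-bay[i][1])<36); rect(P[m],"mag")
E
```

```text
[ 431.1 -244.6  207.5] [-0.6 -0.8 -0.1]
mag top in bay frame 7275 [ 2.9 -0.9] [104.6  50.7] 0.1 z 73.5
[[-48.4 -25.4  71.2]
 [  7.1   0.5  73.5]
 [ 54.6  23.6  75.6]]
1 (482.76470947265625, -244.22012329101562) (np.float64(0.01586182915288233), np.float64(49.98735638456368))
2 (477.5718994140625, -341.3304748535156) (np.float64(0.05438958038055438), np.float64(50.827098285346125))
top 1 26 [ 482.37049934 -240.66348486  116.5746914 ] (np.float64(0.024373100088184465), np.float64(53.53858256215388))
mag 637 [ 524.  -246.4] [ 51.5 104.3] 88.5 z 73.3
top 2 0 [nan nan nan] (np.float64(nan), np.float64(nan))
mag 163 [ 549.  -344.7] [51.4 46.4] 87.4 z 73.4
  return _methods._mean(a, axis=axis, dtype=dtype,
  ret = um.true_divide(
```

The push closed lever 1 from 0.096 to 0.016 rad. Lever 2 is at 0.054 rad, so I'll give it the same push.

Call:
step_arm:
  plan:
    - [[0.05,-0.004,0,0],[0.099,-0.009,0.01,0],[0.099,-0.009,0.05,0],[0.099,-0.009,0.09,0],[0.099,-0.009,0.1,0]]

```text
time: 42.82
tcp_pos: [435.8, -343.2, 106.0]
ee_rot: [-0.695, 0.719, 0.002, -0.0]
contact_force: [-0.5, -0.5, -0.7]
finger_gap: 0.8
```

Call:
step_arm:
  plan:
    - [[0,-0.005,0,0],[0,-0.012,0,0],[0,-0.018,0,0],[0,-0.022,0,0],[0,-0.024,0,0]]

```text
time: 43.45
tcp_pos: [461.0, -344.8, 108.1]
ee_rot: [-0.695, 0.719, -0.0, 0.0]
contact_force: [-0.3, 0.2, 0.4]
finger_gap: 0.3
```

Call:
step_arm:
  plan:
    - [[0,-0.001,0,0],[0,-0.002,0,0],[0,-0.003,0,0],[0,-0.003,0,0],[0,-0.003,0,0]]

```text
time: 44.08
tcp_pos: [463.6, -344.8, 107.9]
ee_rot: [-0.695, 0.719, 0.0, -0.0]
contact_force: [-2.4, 1.6, 0.9]
finger_gap: 0.4
```

Call:
step_arm:
  plan:
    - [[0,-0.001,0,0],[0,-0.0015,0,0],[0,-0.0015,0,0],[0,-0.0015,0,0],[0,-0.0015,0,0]]

```text
time: 44.7
tcp_pos: [463.9, -344.8, 107.7]
ee_rot: [-0.694, 0.72, 0.001, -0.001]
contact_force: [-9.9, 4.1, 5.7]
finger_gap: 0.4
```

Call:
step_arm:
  plan:
    - [[0,0.006,0,0],[0,0.015,0,0],[0,0.025,-0.02,0],[0,0.035,-0.06,0],[0,0.04,-0.1,0]]

```text
time: 45.32
tcp_pos: [424.4, -343.6, 209.1]
ee_rot: [-0.694, 0.72, -0.0, -0.0]
contact_force: [0.7, 0.3, 0.4]
finger_gap: 0.5
```

Call:
step_arm:
  plan:
    - [[0,0,0,0],[0,0,0,0],[0,0,0,0],[0,0,0,0],[0,0,0,0]]

```text
time: 45.95
tcp_pos: [425.2, -343.4, 207.5]
ee_rot: [-0.695, 0.719, 0.0, -0.0]
contact_force: [-1.4, -0.2, 0.6]
finger_gap: 0.5
```

```bash
python3 chk.py 2 w9.png|head -5
python3 - <<'E'
from h import *
s=state(); f=grab_frame("wrist"); P=wcloud(f,s); X,Y,Z=P[...,0],P[...,1],P[...,2]
for i in (1,2):
    k=knob(i,0); m=(Z>100)&(Z<124)&(np.hypot(X-k[0],Y-k[1])<25); (c,_,_)=cv2.minAreaRect(P[m][:,:2].astype(np.float32)); print(i,c,phi(i,c))
close_job()
E
```

```text
[ 425.2 -343.4  207.5] [-1.4 -0.2  0.6]
mag top in bay frame 7280 [ 1.3 -0.4] [105.1  50.7] 0.0 z 73.5
[[-49.4 -24.8  69.9]
 [  5.8   1.   73.5]
 [ 53.4  24.   75.6]]
1 (483.15069580078125, -244.92161560058594) (np.float64(0.007786492138513607), np.float64(49.29425330606506))
2 (479.90704345703125, -342.0752868652344) (np.float64(0.008077043380162513), np.float64(50.08659115597133))
the job is handed in; nothing more can be done
```

Both magazines in the scene are loaded and I handed the job in at about 46 s on the robot's clock; no verdict is reported. Only one magazine was hanging, on the right stud. It went into bay 1, and the one standing on the table (mag3) went into bay 2.

**Last checks (wrist camera):**
- **Seating:** both magazine tops measure 73.5 mm above the table (74 expected), so they are on the bay floors. They are centred within about 1 mm and level.
- **Levers:** levers 1 and 2 both read about 0.008 rad. After the first closing, lever 1 read 0.096 and lever 2 0.054, so I pushed each knob home with closed fingers until it met its stop.
- **Bottle and oiler:** just after lever 1 was first closed, both were still within about 3 mm of their starting readings. I did not re-check them after the final knob pushes, which stayed in front of the station.
- **Robot:** it finished clear above the station, touching nothing.

**Readings that failed or disagreed:**
- The oiler detector's top answer was a false hit on the rack foot; its second answer was the oiler.
- The last top-camera check of bay 2 failed, with no reading on knob 2 and only part of the magazine's top. That bay rests on the wrist camera alone.
- In bay 1 the top camera put the knob about 4 mm from the wrist reading, though both gave a shut lever.

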